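# Seat a collet-chuck holder in the tightening stand and lock it

## Robot

A 6-joint arm with a two-finger parallel gripper is mounted at the origin on the work surface. World frame = base frame: x ahead of the robot, y to its left, z up, the work surface at z = 0. Lengths are in m, angles in rad, forces in N, time in s.
With the tool pointing down it reaches from about 0.3 to 0.775 m from the base axis. Payload 14.6 kg.
Tool frame: the origin (TCP) lies midway between the tips of the shut fingers; the grasp point (between the pads) lies 19 mm behind it; z points along the fingers, y is the direction in which the jaws open and shut (so a half turn about z gives the same grasp; the last joint's range is limited). The gripper opens to 94 mm and grips with 3 to 60 N. Pads are 16 mm wide; open, the fingers measure 119 mm over their backs; the gripper's body (75 mm by 177 mm) begins 78 mm behind the grasp point.
Start: joints at [-1.359, 0.3, 1.521, -0, 1.321, -0.067], TCP at [0.151, -0.529, 0.205] pointing down, gripper open.
Joint ranges: [-3.03, 3.03], [-0.79, 2.21], [0.23, 2.52], [-1.04, 4.18], [0, 3.07], [-2.55, 2.55]. Speed limits (rad/s): [2.22, 2.22, 2.57, 3.14, 3.14, 3.14].

## Interface

Orientations are given as [roll, pitch, yaw] about the fixed x, y, z axes, in that order (R = Rz(yaw) Ry(pitch) Rx(roll)).
In Python, from station import readout, imaging, job gives the robot as it stands.
- The arm moves only by the tool arm_command, never from a script. Its argument "increments" is a list of rows, each an object with "gripper": the opening, from 0 (shut) to 1 (fully open); "slide": the shift along the world's x, y, z in m, a list of three; "yaw": the turn about the world's z in rad. A call has 1 to 8 rows; each row is the pose to reach, as a shift and turn from the pose commanded when the call began; what a row does not reach only later rows make up. A row lasts 1/8 s, in which the tool goes at most 62.5 mm and 10.7 degrees, less where a joint would pass 70% of its speed; a pose out of reach is approached as far as the arm can. A call with a gripper value outside its range is refused whole. The fingers move at their own pace and stop on an object; "grip_force" is the grip in N (left out, the last holds). Time passes only in rows, so rows that repeat a pose let the fingers close. It gives the time, the measured TCP pose, the force and the opening at its end, in the units of the state.
- readout.get_obs(): the state, without advancing time (a new reading comes with each control period).
- imaging.camera(name): name is "side" or "top" or "wrist"; returns a dict with "color" (480x640x3 uint8, red, green, blue), "mtx" (3x3 intrinsics, pixels), "D" ([k1, k2, p1, p2, k3] as OpenCV has them; the pictures are not rectified), "rvec" (rotation vector, rad) and "tvec" (3), from world to camera coordinates, as OpenCV has them. Camera axes: x right, y down, z forward; pixel columns grow to the right and rows downward; lengths in m; the calibration is good to about 2 mm. A picture is of the moment at which its call begins. There is no depth.
- job.hand_in(): hands the job in, once; it reports no verdict.
The state is a dict: "time_s": time; "qpos": joint angles; "joint_vel": joint speeds; "tau": joint torques, N m; "ee_pos": TCP position; "eef_rot": TCP orientation; "force": force on the tool from outside, world axes, zero at the start; "moment": the same for the moment, N m; "grip_width": finger opening in m.
Only numpy, scipy, OpenCV 4.12 (cv2) and the standard library are available. Lean on these libraries where they do the work, as an engineer would, in place of code of your own. Each camera call takes 0.05 s, during which the arm holds its last target. There are 200 camera calls.

## Task

Take the collet-chuck tool holder (the one with the slotted nut) out of the wooden rack and seat it in the tightening stand: tapered shank down into the stand's nose, turned until the two slots of its flange go over the two drive dogs, and fully home. Work by feel and do not force, ram or drop it onto the dogs or into the taper. Then push the stand's locking bolt fully in so that it holds the flange, let go, and leave the other holders, the hook spanner and the oil can where they are.

Things in the scene. Friction and masses are not known exactly. Their poses are not given: they have to be found in the camera images.
- collet_holder: Steel collet-chuck holder to seat, 0.5 to 0.8 kg. Origin on its axis at the flange's underside, z up. 7:24 shank below: diameter 31.8 mm at z -2, 17.8 at z -50. Flange diameter 50, z 0 to 20, with a groove (diameter 38) at z 6 to 14 and two drive slots at +y and -y, 17 wide, cut in to 16.5 from the axis, open at top and bottom. Neck diameter 36, z 20 to 45. Any yaw in the rack.
- nut (a point): Middle of the holder's dark nut (diameter 42, six spanner slots, 25 mm tall), on its axis 57 mm above the flange's underside: the place to grip. The nut's flat top is 13 mm higher. Axes as the holder's.
- stand: Green tightening stand, fixed. Origin on the nose's axis at bench level, z up. Base 150 x 140 x 16 mm, pillar diameter 94, and on it the steel spindle nose: diameter 70, flat face at z = 100, taper bore matching the shank. The locking bolt's guide is on the -x side, 41 to 71 mm from the axis, 34 wide, top at z = 119.5. Ground faces: keep pushes on the dogs and into the taper under 25 N.
- seat (a point): On the nose's axis at z = 102 mm: the holder's origin comes here when fully home. Two opposite dogs on the nose face, 15 wide, 8 high, 18 to 32 from the axis: on their tops the holder stands 6 mm higher. The nose swivels and is pinched tight: the line through the dogs lies up to 0.4 rad either way from the stand's y axis; it is not measured, so see or feel it. Axes as the stand's.
- lock_bolt (a joint): Travel of the locking bolt (m): 0 out, 0.014 fully in; it is pushed along the stand's +x, towards the nose. Steel bolt 18 wide, 5 thick, at z 109.5 to 114.5 mm; its nose enters the flange's groove and passes only when the holder is home. It slides with about 2.5 N of friction, stays where it is left, and starts out or up to 3 mm in.
- lock_tab (a point): Middle of the outer (-x) face of the bolt's upright push tab, on the bolt: 26 mm wide (y), 8 thick (x), from z = 111.5 to 143.5, this point at z = 130 and 98 mm from the nose's axis when the bolt is out. Axes as the stand's.
- rack: Wooden rack block, fixed, 85 x 285 x 60 mm high, origin under its middle. Three 36 mm holes 90 mm apart along its y axis; a holder hangs in each, flange on the rack's top, with up to 2 mm of play. Which holder is in which hole varies.
- chuck_holder: Bystander in the rack: holder with a keyless drill chuck with a conical end, 80 mm tall above its flange's underside. Origin as for the collet holder.
- sidelock_holder: Bystander in the rack: holder with a plain straight 32 mm barrel, 60 mm tall above its flange's underside. Origin as for the collet holder.
- hook_spanner: Bystander: steel hook spanner lying on the bench, about 215 mm long along its x, 8 mm high. Origin under the middle of its handle.
- oil_can: Bystander: small metal oil can, diameter 62, 140 mm tall with its spout along its x. Origin under its middle.

How it is judged:
By the outcome, as a careful person would: the job done as asked, in the order asked, and still so for the second after the job is handed in, with the robot touching nothing.
It also fails if it takes over 67 s, if anything falls off the work surface, if the arm or the gripper's body presses on something with over 40 N, if the wrist force passes 120 N, or if a joint passes its speed limit or range.

## Working session

There is one attempt and no reset: what is moved stays moved. The work goes in short steps, Python scripts to look and compute and a tool call to move; the robot and the scene stay as the last step left them, time stands still between calls to the robot, and variables do not carry over. Pictures are saved under pics/ and viewed, about 8 in all and at most 12, crops included, and the job is handed in when it is done.

Besides the shell and the picture viewer there is one more tool, called after "Request:" as name(argument=value, ...), one argument or row to a line, values as JSON. arm_command: Moves the arm, as the interface text tells. Its arguments: {"type":"object","properties":{"increments":{"type":"array","items":{"type":"object","properties":{"gripper":{"type":"number"},"slide":{"type":"array","items":{"type":"number"}},"yaw":{"type":"number"}}}},"grip_force":{"type":"number"}},"required":["increments"]}

```bash
mkdir -p pics; ls; cat > h.py <<'E'
import numpy as np, cv2, pickle
from station import readout, imaging, job
def snap(n,f=None):
    c=imaging.camera(n); f=f or n
    cv2.imwrite(f'pics/{f}.png',c['color'][:,:,::-1]); pickle.dump(c,open(f'pics/{f}.pkl','wb')); return c
def load(f): return pickle.load(open(f'pics/{f}.pkl','rb'))
def ray(c,uv):
    p=cv2.undistortPoints(np.array(uv,float).reshape(-1,1,2),c['mtx'],c['D']).reshape(-1,2)
    R=cv2.Rodrigues(np.array(c['rvec'],float))[0]; t=np.array(c['tvec'],float).ravel()
    d=np.c_[p,np.ones(len(p))]@R; return -R.T@t, d/np.linalg.norm(d,axis=1)[:,None]
def plane(c,uv,z):
    o,d=ray(c,uv); return o+d*((z-o[2])/d[:,2])[:,None]
def tri(c1,u1,c2,u2):
    o1,d1=ray(c1,u1);o2,d2=ray(c2,u2);out=[]
    for a,b in zip(d1,d2):
        s=np.linalg.lstsq(np.c_[a,-b],o2-o1,rcond=None)[0]; p,q=o1+s[0]*a,o2+s[1]*b
        out.append(np.r_[(p+q)/2,np.linalg.norm(p-q)])
    return np.array(out)
def proj(c,P): return cv2.projectPoints(np.array(P,float).reshape(-1,1,3),np.array(c['rvec'],float),np.array(c['tvec'],float),c['mtx'],c['D'])[0].reshape(-1,2)
E
python3 - <<'E'
from h import *
for n in ('top','side','wrist'):
    c=snap(n); o,d=ray(c,[[320,240]]); print(n,o.round(3),d.round(3))
print(readout.get_obs())
E
```

```text
pics
top [ 0.467 -0.063  0.944] [[ 0.148 -0.029 -0.989]]
side [0.19  0.732 0.674] [[ 0.372 -0.741 -0.559]]
wrist [ 0.221 -0.508  0.384] [[-0.27  -0.079 -0.959]]
{'time_s': 0.15, 'qpos': array([-1.35860090e+00,  3.00304783e-01,  1.52143176e+00, -2.78615614e-05,
        1.32071554e+00, -6.66400252e-02]), 'joint_vel': array([-0.00013851, -0.00068679, -0.00077266, -0.00036002, -0.00133153,
        0.00049976]), 'tau': array([-8.42177069e-04, -5.31960511e+01, -3.52819633e+01,  7.07759243e-02,
        2.36187974e-02, -8.00317866e-05]), 'ee_pos': array([ 0.15130621, -0.52856775,  0.20504074]), 'eef_rot': array([-3.14073333e+00, -3.03011515e-05,  2.78842343e-01]), 'force': array([-0.54205837,  0.06732748,  0.17396338]), 'moment': array([ 0.03652509,  0.00365393, -0.00369494]), 'grip_width': 0.09459160214356746}
```

View pics/top.png

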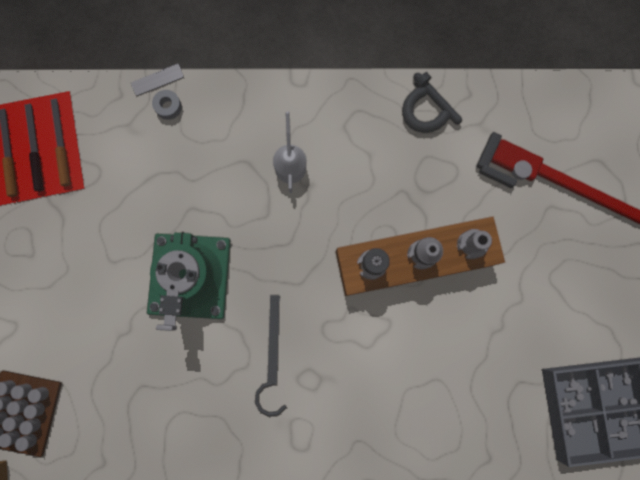

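View pics/side.png

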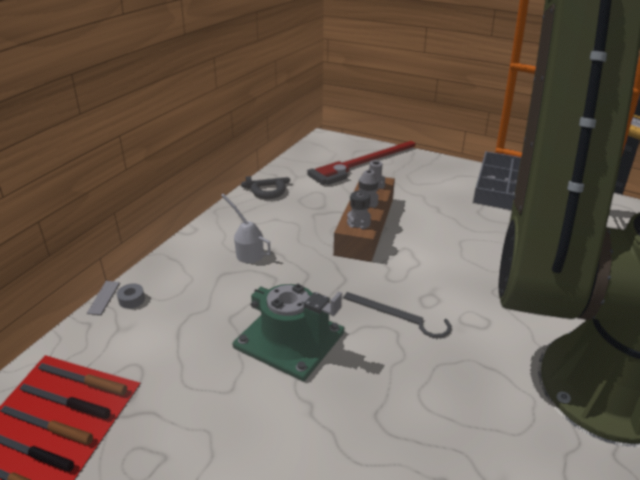

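Top view: stand at (180,272), bolt guide pointing down in the image. Rack at (420,255), with the dark-nut holder at its left end (375,262). The side view shows the same holder nearest, at (360,205). I'll enlarge these areas.

```bash
python3 - <<'E'
from h import *
t,s=load('top'),load('side')
def cr(c,x,y,w,h): return cv2.resize(c['color'][y:y+h,x:x+w,::-1],(400,300),interpolation=cv2.INTER_CUBIC)
im=np.vstack([np.hstack([cr(t,135,225,120,90),cr(t,335,215,120,90)]),np.hstack([cr(s,230,270,120,90),cr(s,320,165,120,90)])])
cv2.imwrite('pics/crop1.png',im)
E
```

```text
(no output)
```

View pics/crop1.png

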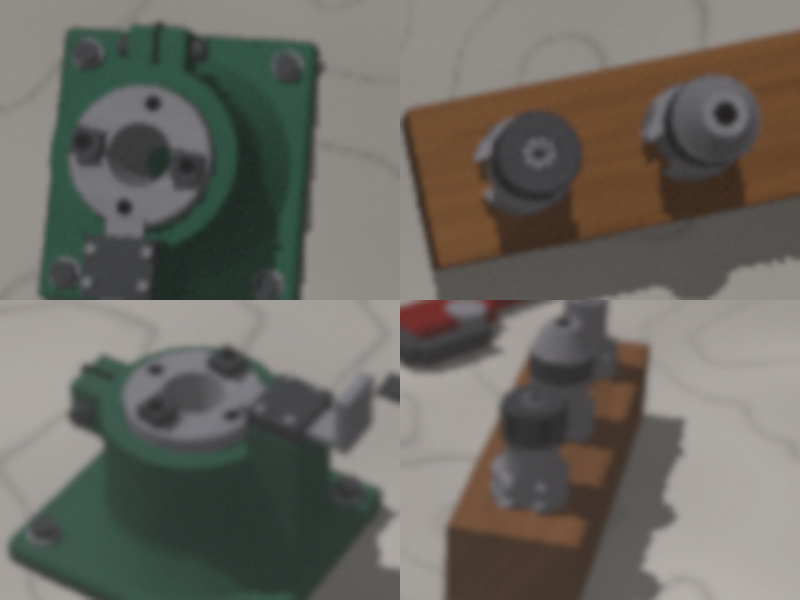

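```bash
python3 - <<'E'
from h import *
t,s=load('top'),load('side')
f=lambda o,L:[[o[0]+x*.3,o[1]+y*.3] for x,y in L]
nt,ns=f((335,215),[(140,152)]),f((320,165),[(134,107)])
print('nut',tri(t,nt,s,ns).round(4), plane(t,nt,.13).round(4),plane(s,ns,.13).round(4))
a=f((135,225),[(140,155),(90,145),(187,168)]);b=f((230,270),[(195,97),(229,60),(158,108)])
for q in (b,[b[0],b[2],b[1]]): print('nose',tri(t,a,s,q).round(4))
print(plane(t,a,.1).round(4)); print(plane(s,b,.1).round(4)); print(plane(t,a,.108).round(4)); print(plane(s,b,.108).round(4))
hsv=cv2.cvtColor(t['color'],cv2.COLOR_RGB2HSV)
# base outline (green), rack outline
m=cv2.inRange(hsv,(60,80,20),(95,255,255)); m[:,:130]=0
c=max(cv2.findContours(m,0,2)[0],key=cv2.contourArea); b4=cv2.approxPolyDP(cv2.convexHull(c),6,True)[:,0]; print(b4.tolist(),plane(t,b4,.016).round(4).tolist())
m=cv2.inRange(hsv,(5,90,60),(18,255,255)); m[:200]=0; m[:,:300]=0;m[310:]=0;m[:,520:]=0
c=max(cv2.findContours(m,0,2)[0],key=cv2.contourArea);r=cv2.minAreaRect(c);b4=cv2.boxPoints(r);print(b4.tolist(),plane(t,b4,.06).round(4).tolist())
print('tab',plane(t,[[166,326]],.1435).round(4))
E
```

```text
nut [[ 5.546e-01 -1.795e-01  1.245e-01  1.000e-04]] [[ 0.554  -0.1788  0.13  ]] [[ 0.5509 -0.1705  0.13  ]]
nose [[0.5413 0.1494 0.0979 0.001 ]
 [0.5307 0.1585 0.136  0.027 ]
 [0.5515 0.1383 0.0747 0.0319]]
nose [[5.413e-01 1.494e-01 9.790e-02 1.000e-03]
 [5.470e-01 1.727e-01 1.058e-01 1.700e-03]
 [5.347e-01 1.244e-01 1.060e-01 5.000e-04]]
[[0.5416 0.1491 0.1   ]
 [0.5467 0.174  0.1   ]
 [0.5349 0.1256 0.1   ]]
[[0.5395 0.1514 0.1   ]
 [0.5385 0.118  0.1   ]
 [0.5515 0.1672 0.1   ]]
[[0.5409 0.147  0.108 ]
 [0.546  0.1718 0.108 ]
 [0.5343 0.1238 0.108 ]]
[[0.5346 0.1595 0.108 ]
 [0.5337 0.1266 0.108 ]
 [0.5465 0.175  0.108 ]]
[[155, 241], [175, 234], [228, 239], [222, 317], [149, 304]] [[0.6054, 0.2121, 0.016], [0.6182, 0.1758, 0.016], [0.6082, 0.0783, 0.016], [0.4664, 0.0871, 0.016], [0.4906, 0.2189, 0.016]]
[[335.275146484375, 248.01187133789062], [494.499755859375, 215.44320678710938], [504.209228515625, 262.9117126464844], [344.984619140625, 295.4803771972656]] [[0.5843, -0.1161, 0.06], [0.6406, -0.4002, 0.06], [0.5558, -0.4123, 0.06], [0.5014, -0.1316, 0.06]]
tab [[0.4533 0.1527 0.1435]]
```

Crop: nut top at top-view px (377,261) and side px (360,197). The dogs at top px (162,268) and (191,275) triangulate to z ≈ 0.106 (text says 0.108). The nose centre comes out at about (0.541, 0.149), z 0.098 (text 0.100), and the dog line at about -0.25 rad from world y. The nut is at (0.554, -0.179), which matches the rack's end hole. Moving to hover over it.

Request:
arm_command(
  increments=[
    {"gripper": 1,"slide": [0.403,0.35,-0.02],"yaw": 1.487},
    {"gripper": 1,"slide": [0.403,0.35,-0.02],"yaw": 1.487},
    {"gripper": 1,"slide": [0.403,0.35,-0.02],"yaw": 1.487},
    {"gripper": 1,"slide": [0.403,0.35,-0.02],"yaw": 1.487},
    {"gripper": 1,"slide": [0.403,0.35,-0.02],"yaw": 1.487},
    {"gripper": 1,"slide": [0.403,0.35,-0.02],"yaw": 1.487},
    {"gripper": 1,"slide": [0.403,0.35,-0.02],"yaw": 1.487},
    {"gripper": 1,"slide": [0.403,0.35,-0.02],"yaw": 1.487},
  ],
)

```text
time_s: 1.15
ee_pos: [0.5299, -0.1995, 0.1866]
eef_rot: [-3.141, 0.0, 1.772]
force: [0.6, -1.2, 0.7]
grip_width: 0.094
```

Request:
arm_command(
  increments=[
    {"gripper": 1,"slide": [0,0,0],"yaw": 0},
    {"gripper": 1,"slide": [0,0,0],"yaw": 0},
  ],
)

```text
time_s: 1.4
ee_pos: [0.5282, -0.2013, 0.1864]
eef_rot: [-3.141, -0.0, 1.765]
force: [0.3, -0.9, 0.2]
grip_width: 0.0939
```

```bash
python3 - <<'E'
from h import *
c=snap('wrist','w1'); o=readout.get_obs(); print(o['ee_pos'],o['eef_rot'],o['qpos'],o['force'],o['moment'])
print(ray(c,[[320,240]]))
# nut predicted by height
for p in ([.554,-.179,.13],[.554,-.179,.08],[.554,-.179,.06]): print(proj(c,p))
t=load('top')
cv2.imwrite('pics/w1v.png',np.hstack([c['color'][:,:,::-1]]))
E
```

```text
[ 0.52795406 -0.20182075  0.18664249] [-3.14122357e+00 -7.73664291e-05  1.76386284e+00] [-4.29855055e-01  3.49286076e-01  1.50039259e+00 -1.58604770e-04
  1.29225889e+00 -6.22877945e-01] [-0.17988976 -0.88439901  0.48249561] [-0.07062779 -0.0719918  -0.01580496]
(array([ 0.51437116, -0.12920569,  0.36553549]), array([[ 0.05506053, -0.27591321, -0.95960421]]))
[[371.87701087 218.44328113]]
[[363.16014988 201.10229536]]
[[360.43470024 195.68290124]]
```

View pics/w1v.png

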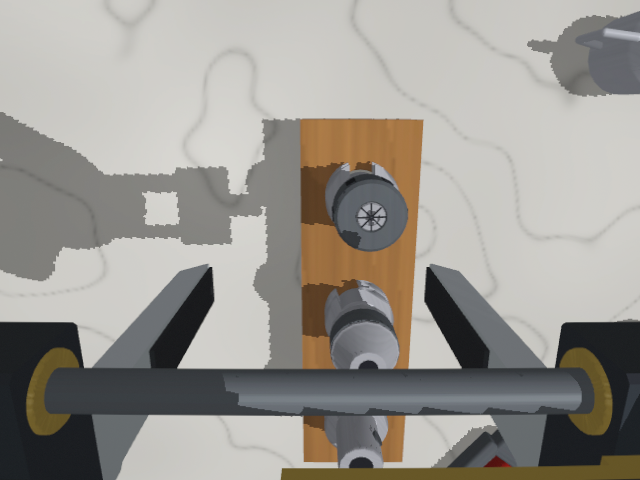

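Wrist view: nut top centre at (371,215), against (372,218) predicted. Flange edges show at (350,165) and (380,168). Zooming in there for the slot.

```bash
python3 - <<'E'
from h import *
c=load('w1'); print(plane(c,[[371,215.5]],.13))
o=c['color'][145:265,310:430,::-1]
cv2.imwrite('pics/w1z.png',cv2.resize(o,(600,600),interpolation=cv2.INTER_CUBIC))
E
```

```text
[[ 0.55314282 -0.17744262  0.13      ]]
```

View pics/w1z.png

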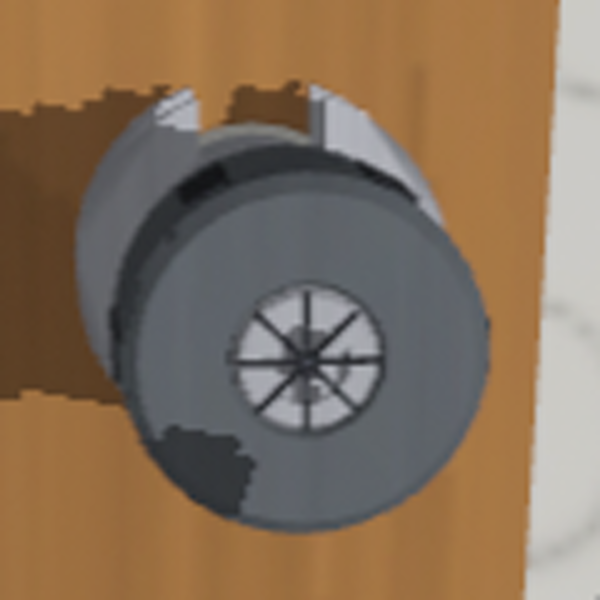

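The zoom shows the slot facing image-up. Its lower flange corners are at crop (196,88) and (311,83), and the top-left corner is at (198,130).

```bash
python3 - <<'E'
from h import *
c=load('w1'); f=lambda L:[[310+x/5,145+y/5] for x,y in L]
P=plane(c,f([(196,88),(311,84)]),.06); Q=plane(c,f([(198,130)]),.08)
n=np.array([.5535,-.178])
print(P,np.linalg.norm(P[0]-P[1]),[np.linalg.norm(p[:2]-n) for p in (*P,*Q)],Q)
d=P[1]-P[0]; print('slot yaw from width',np.arctan2(d[1],d[0]))
m=P.mean(0)[:2]-n; print('from centre',np.arctan2(-m[0],m[1]))
for y in (-.2,-.1,0,.1,.2):
    R=np.array([[np.cos(y),-np.sin(y)],[np.sin(y),np.cos(y)]])
    pts=[np.r_[n+R@[s*8.5e-3,23.5e-3],z] for s in(-1,1) for z in (.06,.08)]
    print(y,((proj(c,pts)-[310,145])*5).round(0).tolist())
E
```

```text
[[ 0.54116429 -0.15743847  0.06      ]
 [ 0.55693089 -0.15377403  0.06      ]] 0.016186841939687908 [np.float64(0.02397803887527211), np.float64(0.024467701420592087), np.float64(0.021248867851010426)] [[ 0.54082208 -0.16094759  0.08      ]]
slot yaw from width 0.2283631827291221
from centre 0.19626433465006835
-0.2 [[263.0, 71.0], [277.0, 86.0], [373.0, 117.0], [395.0, 136.0]]
-0.1 [[245.0, 71.0], [258.0, 86.0], [359.0, 106.0], [380.0, 124.0]]
0 [[227.0, 73.0], [239.0, 88.0], [345.0, 96.0], [365.0, 113.0]]
0.1 [[210.0, 76.0], [221.0, 92.0], [330.0, 88.0], [349.0, 104.0]]
0.2 [[193.0, 82.0], [202.0, 98.0], [313.0, 81.0], [331.0, 97.0]]
```

The slot yaw is about +0.20 rad (the 16.2 mm width and 24 mm radius agree with the text). The nut is at (0.5535, -0.178). Going down to grip.

Request:
arm_command(
  increments=[
    {"gripper": 1,"slide": [0.0255,0.0235,-0.01],"yaw": 0},
    {"gripper": 1,"slide": [0.0255,0.0235,-0.03],"yaw": 0},
    {"gripper": 1,"slide": [0.0255,0.0235,-0.05],"yaw": 0},
    {"gripper": 1,"slide": [0.0255,0.0235,-0.07],"yaw": 0},
    {"gripper": 1,"slide": [0.0255,0.0235,-0.0885],"yaw": 0},
    {"gripper": 1,"slide": [0.0255,0.0235,-0.0885],"yaw": 0},
  ],
  grip_force=10,
)

```text
time_s: 2.2
ee_pos: [0.5532, -0.1781, 0.0971]
eef_rot: [-3.14, -0.001, 1.764]
force: [-0.0, -0.2, 0.6]
grip_width: 0.094
```

Request:
arm_command(
  increments=[
    {"gripper": 0.55,"slide": [0,0,0],"yaw": 0},
    {"gripper": 0.5,"slide": [0,0,0],"yaw": 0},
    {"gripper": 0.45,"slide": [0,0,0],"yaw": 0},
    {"gripper": 0.4,"slide": [0,0,0],"yaw": 0},
    {"gripper": 0.3,"slide": [0,0,0],"yaw": 0},
    {"gripper": 0.3,"slide": [0,0,0],"yaw": 0},
  ],
  grip_force=10,
)

```text
time_s: 2.95
ee_pos: [0.5539, -0.1776, 0.0982]
eef_rot: [-3.141, -0.0, 1.766]
force: [-2.5, -1.1, 1.2]
grip_width: 0.0418
```

Request:
arm_command(
  increments=[
    {"gripper": 0.3,"slide": [0,0,0],"yaw": 0},
    {"gripper": 0.3,"slide": [0,0,0],"yaw": 0},
    {"gripper": 0.3,"slide": [0,0,0.01],"yaw": 0},
    {"gripper": 0.3,"slide": [0,0,0.025],"yaw": 0},
    {"gripper": 0.3,"slide": [0,0,0.05],"yaw": 0},
    {"gripper": 0.3,"slide": [0,0,0.09],"yaw": 0},
    {"gripper": 0.3,"slide": [0,0,0.13],"yaw": 0},
    {"gripper": 0.3,"slide": [0,0,0.13],"yaw": 0},
  ],
  grip_force=35,
)

```text
time_s: 3.95
ee_pos: [0.5551, -0.1779, 0.2315]
eef_rot: [3.136, 0.003, 1.766]
force: [0.1, -1.4, -7.4]
grip_width: 0.0416
```

```bash
python3 - <<'E'
from h import *
o=readout.get_obs(); print(o['ee_pos'],o['eef_rot'],o['force'],o['moment'],o['grip_width'])
E
```

```text
[ 0.55511991 -0.17791688  0.23145812] [3.13639747 0.00318728 1.7659081 ] [ 0.07443852 -1.41885015 -7.44152915] [ 0.02153943 -0.16206551  0.04337532] 0.04161921025475158
```

Held at width 41.6 mm, with weight about 7.4 N. Moving next to the stand to look at the nose from close by.

Request:
arm_command(
  increments=[
    {"slide": [-0.0125,0.05,0],"yaw": -0.1,"gripper": 0.3},
    {"slide": [-0.0125,0.1,0],"yaw": -0.2,"gripper": 0.3},
    {"slide": [-0.0125,0.15,0],"yaw": -0.3,"gripper": 0.3},
    {"slide": [-0.0125,0.19,0],"yaw": -0.4,"gripper": 0.3},
    {"slide": [-0.0125,0.22,0],"yaw": -0.45,"gripper": 0.3},
    {"slide": [-0.0125,0.228,0],"yaw": -0.45,"gripper": 0.3},
    {"slide": [-0.0125,0.228,0],"yaw": -0.45,"gripper": 0.3},
  ],
)

```text
time_s: 4.82
ee_pos: [0.5413, 0.0503, 0.2271]
eef_rot: [-3.14, 0.001, 1.317]
force: [-0.9, -0.5, -6.8]
grip_width: 0.0413
```

```bash
python3 - <<'E'
from h import *
c=snap('wrist','w2'); o=readout.get_obs(); print(o['ee_pos'],o['eef_rot'],o['force'],o['moment'],o['grip_width'])
print(proj(c,[[.541,.149,.1]]))
E
```

```text
[0.54135957 0.04980173 0.2273269 ] [-3.14042070e+00  5.82904375e-04  1.31627630e+00] [ 0.45703261 -0.05998423 -5.9226539 ] [-0.04159983 -0.04298856 -0.00904843] 0.04141984459091443
[[282.43527281  80.70492081]]
```

View pics/w2.png

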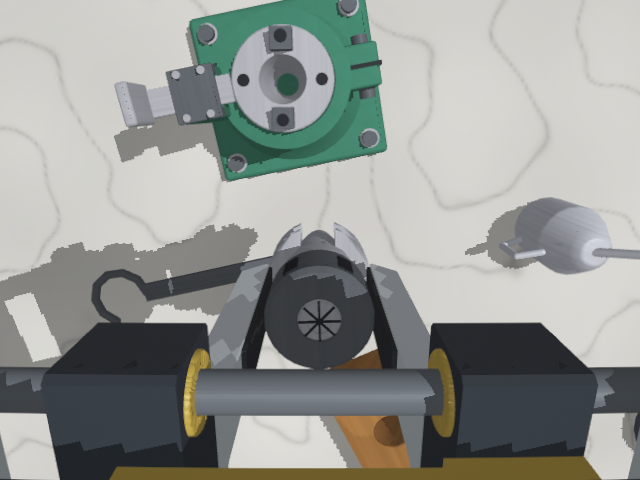

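Wrist view: nose disc at (283,80), dogs at (280,37) and (283,118), held holder's slot at about (320,230), tab at (128,103). Zooming on the nose and the held flange.

```bash
python3 - <<'E'
from h import *
c=load('w2'); im=c['color'][:,:,::-1]
a=cv2.resize(im[15:145,220:350],(600,600),interpolation=cv2.INTER_CUBIC)
cv2.imwrite('pics/w2z.png',np.hstack([a[:, :400*0+400] if 0 else cv2.resize(a,(400,400)),cv2.resize(im[210:310,270:370],(400,400),interpolation=cv2.INTER_CUBIC)]))
hsv=cv2.cvtColor(c['color'],cv2.COLOR_RGB2HSV)
m=cv2.inRange(hsv,(0,0,120),(179,60,255)); roi=np.zeros_like(m); cv2.circle(roi,(283,78),58,255,-1); m&=roi
cn=max(cv2.findContours(m,0,2)[0],key=cv2.contourArea); h=cv2.convexHull(cn)[:,0].astype(float)
P=plane(c,h,.1)[:,:2]
for _ in range(6):
    A=np.c_[2*P,np.ones(len(P))]; s=np.linalg.lstsq(A,(P**2).sum(1),rcond=None)[0]; r=np.sqrt(s[2]+s[0]**2+s[1]**2)
    e=np.linalg.norm(P-s[:2],axis=1)-r; P=P[abs(e)<max(.0012,1.5*e.std())]
print('centre',s[:2],'r',r,len(P),e.std())
E
```

```text
centre [0.54136266 0.15005379] r 0.03479516203605756 31 0.00010009901832122281
```

View pics/w2z.png

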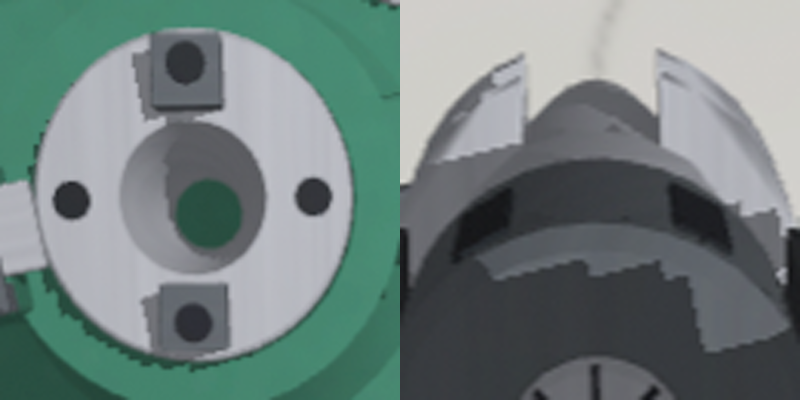

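```bash
python3 - <<'E'
from h import *
c=load('w2')
D=plane(c,[[280.1,35.1],[282.7,119.6]],.108); d=D[0]-D[1]; print('dogs',D.round(4).tolist(),'mid',D.mean(0).round(4),'dist',np.linalg.norm(d),'yaw',np.arctan2(-d[0],d[1]))
H=plane(c,[[301.75,223.75],[334.25,222.5]],.189); d=H[1]-H[0]; print('slot',H.round(4).tolist(),np.linalg.norm(d),'yaw',np.arctan2(d[1],d[0]))
n=[.5414,.0500]; m=H.mean(0)[:2]-n; print('r',np.linalg.norm(m),'yaw from centre',np.arctan2(-m[0],m[1]))
print('collet',plane(c,[[319.5,319.5]],.259))
E
```

```text
dogs [[0.5476, 0.1756, 0.108], [0.5349, 0.1243, 0.108]] mid [0.5413 0.1499 0.108 ] dist 0.05293294260603892 yaw -0.24297177859935248
slot [[0.537, 0.0705, 0.189], [0.5534, 0.0669, 0.189]] 0.01685354829370226 yaw -0.21483370405322155
r 0.019071035996514118 yaw from centre -0.20009526877520004
collet [[0.54109393 0.049689   0.259     ]]
```

```bash
python3 - <<'E'
from h import *
c=load('w2'); n=np.array([.5412,.0498]); y=-.245
R=np.array([[np.cos(y),-np.sin(y)],[np.sin(y),np.cos(y)]])
for ang in (0,.04,.08):
  for s in(-1,1):
    pts=[]
    for z in (0,6,14,20):
      q=np.array([s*8.5,23.5,z-57])*1e-3
      # tilt about tool y (jaw) axis, ~ holder x axis
      yy=q[1]*np.cos(ang)+q[2]*np.sin(ang); zz=-q[1]*np.sin(ang)+q[2]*np.cos(ang)
      pts.append(np.r_[n+R@[q[0],yy],.2463+zz])
    print(ang,s,((proj(c,pts)-[270,210])*4+[400,0]).round(0).tolist())
tip=[np.r_[n,.2463-.057-.05]]; print('shank tip',(proj(c,tip)-[270,210])*4+[400,0])
E
```

```text
0 -1 [[531.0, 22.0], [529.0, 33.0], [527.0, 48.0], [525.0, 61.0]]
0 1 [[663.0, 21.0], [665.0, 32.0], [667.0, 47.0], [669.0, 59.0]]
0.04 -1 [[532.0, 38.0], [530.0, 47.0], [527.0, 60.0], [525.0, 71.0]]
0.04 1 [[663.0, 36.0], [665.0, 46.0], [667.0, 59.0], [669.0, 70.0]]
0.08 -1 [[532.0, 54.0], [530.0, 61.0], [528.0, 73.0], [526.0, 82.0]]
0.08 1 [[663.0, 52.0], [664.0, 60.0], [667.0, 71.0], [669.0, 80.0]]
shank tip [[598.89472588  93.2971945 ]]
```

The held flange corners fit a holder tipped about 0.07 rad about the jaw axis, with the shank tip towards -y. Its slot yaw is about -0.22, against -0.243 for the dogs. The taper can straighten it with a light grip. I'll approach above the nose with a small offset and check from the fixed cameras.

Request:
arm_command(
  increments=[
    {"slide": [0.0015,0.02,0],"yaw": -0.02,"gripper": 0.3},
    {"slide": [0.0015,0.045,0],"yaw": -0.02,"gripper": 0.3},
    {"slide": [0.0015,0.07,0],"yaw": -0.02,"gripper": 0.3},
    {"slide": [0.0015,0.09,-0.004],"yaw": -0.02,"gripper": 0.3},
    {"slide": [0.0015,0.102,-0.008],"yaw": -0.02,"gripper": 0.3},
    {"slide": [0.0015,0.106,-0.012],"yaw": -0.02,"gripper": 0.3},
    {"slide": [0.0015,0.106,-0.012],"yaw": -0.02,"gripper": 0.3},
  ],
)

```text
time_s: 5.75
ee_pos: [0.543, 0.1561, 0.2157]
eef_rot: [-3.141, 0.001, 1.296]
force: [-1.5, 0.5, -7.1]
grip_width: 0.0417
```

```bash
python3 - <<'E'
from h import *
s=snap('side','s2');t=snap('top','t2');w=snap('wrist','w3');o=readout.get_obs(); print(o['ee_pos'],o['eef_rot'],o['force'],o['moment'],o['grip_width'])
def cr(c,x,y,w,h): return cv2.resize(c['color'][y:y+h,x:x+w,::-1],(400,300),interpolation=cv2.INTER_CUBIC)
p=o['ee_pos']; n=np.r_[p[:2],p[2]+.019]
print('side: grip,flange bottom,tip, nose:',((proj(s,[n,n-[0,0,.057],n-[0,0,.107],[.5414,.15,.1]])-[230,225])*[400/140,300/105]).round(0).tolist())
cv2.imwrite('pics/s2z.png',np.hstack([cr(s,230,225,140,105),cr(w,230,180,180,135)]))
print('wrist: flange centre, nose', ((proj(w,[n-[0,0,.057],n-[0,0,.107],[.5414,.15,.1]])-[230,180])/.45+[400,0]).round(0).tolist())
E
```

```text
[0.54325493 0.15586104 0.21641892] [ 3.14124373e+00 -4.31482655e-05  1.29524935e+00] [ 0.32064186  0.53382535 -7.2908481 ] [ 0.01054407 -0.10307977 -0.03453856] 0.04140095963085664
side: grip,flange bottom,tip, nose: [[150.0, 18.0], [153.0, 105.0], [156.0, 176.0], [165.0, 209.0]]
wrist: flange centre, nose [[599.0, 172.0], [599.0, 117.0], [598.0, 112.0]]
```

View pics/s2z.png

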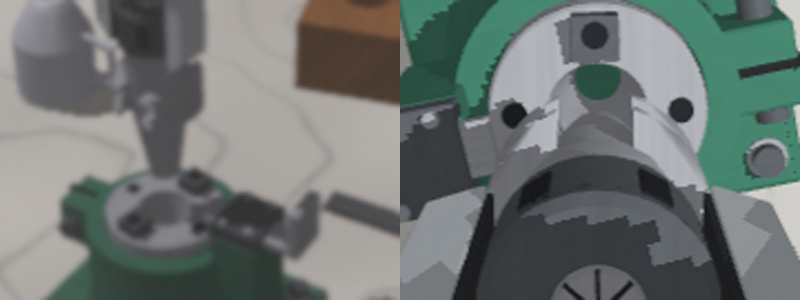

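The side view confirms a lean of about 0.07 rad (shank tip at (165,172) against (156,176) for an upright holder). In the wrist view the slot at x≈596 lines up with the far dog at x≈594. The tip is above the bore centre, so I'm lowering gently.

Request:
arm_command(
  increments=[
    {"slide": [0,0,-0.006],"gripper": 0.3},
    {"slide": [0,0,-0.012],"gripper": 0.3},
    {"slide": [0,0,-0.018],"gripper": 0.3},
    {"slide": [0,0,-0.023],"gripper": 0.3},
    {"slide": [0,0,-0.028],"gripper": 0.3},
    {"slide": [0,0,-0.031],"gripper": 0.3},
    {"slide": [0,0,-0.031],"gripper": 0.3},
  ],
  grip_force=22,
)

```text
invalid input
```

Request:
arm_command(
  increments=[
    {"slide": [0,0,-0.003],"gripper": 0.3},
    {"slide": [0,0,-0.006],"gripper": 0.3},
    {"slide": [0,0,-0.009],"gripper": 0.3},
    {"slide": [0,0,-0.012],"gripper": 0.3},
    {"slide": [0,0,-0.012],"gripper": 0.3},
  ],
)

```text
invalid input
```

Rows need all the fields.

Request:
arm_command(
  increments=[
    {"slide": [0,0,-0.006],"yaw": 0,"gripper": 0.3},
    {"slide": [0,0,-0.012],"yaw": 0,"gripper": 0.3},
    {"slide": [0,0,-0.018],"yaw": 0,"gripper": 0.3},
    {"slide": [0,0,-0.023],"yaw": 0,"gripper": 0.3},
    {"slide": [0,0,-0.028],"yaw": 0,"gripper": 0.3},
    {"slide": [0,0,-0.031],"yaw": 0,"gripper": 0.3},
    {"slide": [0,0,-0.031],"yaw": 0,"gripper": 0.3},
  ],
  grip_force=22,
)

```text
time_s: 6.78
ee_pos: [0.543, 0.1564, 0.185]
eef_rot: [-3.141, 0.0, 1.296]
force: [1.2, 1.2, -7.9]
grip_width: 0.0413
```

Request:
arm_command(
  increments=[
    {"slide": [0,0,-0.003],"yaw": 0,"gripper": 0.3},
    {"slide": [0,0,-0.006],"yaw": 0,"gripper": 0.3},
    {"slide": [0,0,-0.009],"yaw": 0,"gripper": 0.3},
    {"slide": [0,0,-0.012],"yaw": 0,"gripper": 0.3},
    {"slide": [0,0,-0.012],"yaw": 0,"gripper": 0.3},
  ],
)

```text
time_s: 7.4
ee_pos: [0.543, 0.1563, 0.1729]
eef_rot: [-3.141, 0.0, 1.296]
force: [0.1, -1.0, -7.4]
grip_width: 0.0415
```

Request:
arm_command(
  increments=[
    {"slide": [-0.0004,-0.0015,0],"yaw": 0,"gripper": 0.3},
    {"slide": [-0.0008,-0.003,0],"yaw": 0,"gripper": 0.3},
    {"slide": [-0.0012,-0.0045,0],"yaw": 0,"gripper": 0.3},
    {"slide": [-0.0016,-0.0063,0],"yaw": 0,"gripper": 0.3},
    {"slide": [-0.0016,-0.0063,0],"yaw": 0,"gripper": 0.3},
  ],
)

```text
time_s: 8.02
ee_pos: [0.5415, 0.1502, 0.1734]
eef_rot: [3.141, -0.001, 1.296]
force: [0.0, 0.6, -6.3]
grip_width: 0.0415
```

Request:
arm_command(
  increments=[
    {"slide": [0,0,-0.002],"yaw": 0,"gripper": 0.3},
    {"slide": [0,0,-0.004],"yaw": 0,"gripper": 0.3},
    {"slide": [0,0,-0.006],"yaw": 0,"gripper": 0.3},
    {"slide": [0,0,-0.008],"yaw": 0,"gripper": 0.3},
    {"slide": [0,0,-0.008],"yaw": 0,"gripper": 0.3},
  ],
)

```text
time_s: 8.65
ee_pos: [0.5414, 0.15, 0.1649]
eef_rot: [-3.141, 0.0, 1.296]
force: [1.1, 1.8, -6.8]
grip_width: 0.0417
```

Request:
arm_command(
  increments=[
    {"slide": [0,0,-0.0015],"yaw": 0,"gripper": 0.3},
    {"slide": [0,0,-0.003],"yaw": 0,"gripper": 0.3},
    {"slide": [0,0,-0.0045],"yaw": 0,"gripper": 0.3},
    {"slide": [0,0,-0.006],"yaw": 0,"gripper": 0.3},
    {"slide": [0,0,-0.006],"yaw": 0,"gripper": 0.3},
  ],
)

```text
time_s: 9.28
ee_pos: [0.5414, 0.15, 0.159]
eef_rot: [-3.141, 0.0, 1.296]
force: [1.2, 1.9, -8.0]
grip_width: 0.0418
```

Request:
arm_command(
  increments=[
    {"slide": [0,0,-0.0015],"yaw": 0,"gripper": 0.3},
    {"slide": [0,0,-0.003],"yaw": 0,"gripper": 0.3},
    {"slide": [0,0,-0.0045],"yaw": 0,"gripper": 0.3},
    {"slide": [0,0,-0.006],"yaw": 0,"gripper": 0.3},
    {"slide": [0,0,-0.006],"yaw": 0,"gripper": 0.3},
  ],
)

```text
time_s: 9.9
ee_pos: [0.5414, 0.15, 0.153]
eef_rot: [-3.141, 0.0, 1.296]
force: [1.3, 2.6, -8.9]
grip_width: 0.0412
```

```bash
python3 - <<'E'
from h import *
o=readout.get_obs(); print(o['ee_pos'],o['force'],o['moment'])
E
```

```text
[0.54140203 0.15002256 0.15297482] [ 1.29239677  2.63869581 -8.90847642] [ 0.44188254 -0.43530446 -0.01324329]
```

Request:
arm_command(
  increments=[
    {"slide": [0,0,-0.001],"yaw": 0,"gripper": 0.3},
    {"slide": [0,0,-0.002],"yaw": 0,"gripper": 0.3},
    {"slide": [0,0,-0.003],"yaw": 0,"gripper": 0.3},
    {"slide": [0,0,-0.004],"yaw": 0,"gripper": 0.3},
    {"slide": [0,0,-0.005],"yaw": 0,"gripper": 0.3},
    {"slide": [0,0,-0.005],"yaw": 0,"gripper": 0.3},
  ],
)

```text
time_s: 10.65
ee_pos: [0.5415, 0.1501, 0.1481]
eef_rot: [-3.142, 0.0, 1.296]
force: [1.4, 2.5, -6.4]
grip_width: 0.0415
```

Request:
arm_command(
  increments=[
    {"slide": [0,0,-0.0005],"yaw": 0,"gripper": 0.3},
    {"slide": [0,0,-0.001],"yaw": 0,"gripper": 0.3},
    {"slide": [0,0,-0.0015],"yaw": 0,"gripper": 0.3},
    {"slide": [0,0,-0.002],"yaw": 0,"gripper": 0.3},
    {"slide": [0,0,-0.002],"yaw": 0,"gripper": 0.3},
  ],
)

```text
time_s: 11.28
ee_pos: [0.5415, 0.1501, 0.1462]
eef_rot: [3.142, -0.0, 1.296]
force: [1.2, 3.5, -4.4]
grip_width: 0.0414
```

Request:
arm_command(
  increments=[
    {"slide": [0,0,-0.0005],"yaw": 0,"gripper": 0.3},
    {"slide": [0,0,-0.001],"yaw": 0,"gripper": 0.3},
    {"slide": [0,0,-0.001],"yaw": 0,"gripper": 0.3},
  ],
)

```text
time_s: 11.65
ee_pos: [0.5415, 0.1501, 0.1452]
eef_rot: [3.142, -0.0, 1.296]
force: [1.8, 2.9, -5.5]
grip_width: 0.0416
```

```bash
python3 - <<'E'
from h import *
o=readout.get_obs(); print(o['ee_pos'],o['force'],o['moment'])
s=snap('side','s3');w=snap('wrist','w4')
def cr(c,x,y,w,h): return cv2.resize(c['color'][y:y+h,x:x+w,::-1],(400,300),interpolation=cv2.INTER_CUBIC)
cv2.imwrite('pics/s3z.png',np.hstack([cr(s,240,240,120,90),cr(w,250,170,160,120)]))
E
```

```text
[0.5415107  0.15008147 0.14520239] [ 1.83598592  2.86829607 -5.51644251] [ 0.81989802 -0.35296055  0.0205019 ]
```

Request:
arm_command(
  increments=[
    {"slide": [0,0,-0.0005],"yaw": 0,"gripper": 0.3},
    {"slide": [0,0,-0.001],"yaw": 0,"gripper": 0.3},
    {"slide": [0,0,-0.0015],"yaw": 0,"gripper": 0.3},
    {"slide": [0,0,-0.0015],"yaw": 0,"gripper": 0.3},
  ],
)

```text
time_s: 12.25
ee_pos: [0.5415, 0.1501, 0.1437]
eef_rot: [-3.142, 0.0, 1.296]
force: [0.8, 2.9, -5.5]
grip_width: 0.0417
```

Request:
arm_command(
  increments=[
    {"slide": [0,0,-0.0005],"yaw": 0,"gripper": 0.3},
    {"slide": [0,0,-0.001],"yaw": 0,"gripper": 0.3},
    {"slide": [0,0,-0.001],"yaw": 0,"gripper": 0.3},
  ],
)

```text
time_s: 12.62
ee_pos: [0.5415, 0.1501, 0.1427]
eef_rot: [-3.142, 0.0, 1.296]
force: [0.8, 4.0, -4.8]
grip_width: 0.0416
```

View pics/s3z.png

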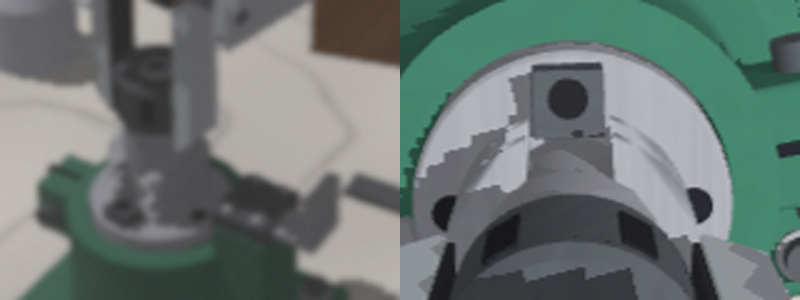

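The side view shows the holder deep in the nose. In the wrist view the far dog (x 530–605) sits between the slot walls (528–613). Continuing down by feel.

Request:
arm_command(
  increments=[
    {"slide": [0,0,-0.0005],"yaw": 0,"gripper": 0.3},
    {"slide": [0,0,-0.001],"yaw": 0,"gripper": 0.3},
    {"slide": [0,0,-0.001],"yaw": 0,"gripper": 0.3},
  ],
)

```text
time_s: 13.0
ee_pos: [0.5415, 0.1501, 0.1417]
eef_rot: [-3.142, 0.0, 1.296]
force: [1.3, 4.5, -4.7]
grip_width: 0.0414
```

Request:
arm_command(
  increments=[
    {"slide": [0,0,-0.0005],"yaw": 0,"gripper": 0.3},
    {"slide": [0,0,-0.001],"yaw": 0,"gripper": 0.3},
    {"slide": [0,0,-0.001],"yaw": 0,"gripper": 0.3},
  ],
)

```text
time_s: 13.38
ee_pos: [0.5416, 0.1503, 0.1411]
eef_rot: [3.141, -0.0, 1.296]
force: [-1.0, 5.4, -1.3]
grip_width: 0.0421
```

```bash
python3 - <<'E'
from h import *
o=readout.get_obs(); print(o['ee_pos'],o['force'],o['moment'])
E
```

```text
[0.54158093 0.15028569 0.14108232] [-1.02181633  5.41934403 -1.30605556] [1.12840597 0.04419999 0.01743916]
```

Request:
arm_command(
  increments=[
    {"slide": [0,0.0005,0],"yaw": 0,"gripper": 0.3},
    {"slide": [0,0.0008,-0.0003],"yaw": 0,"gripper": 0.3},
    {"slide": [0,0.0008,-0.0006],"yaw": 0,"gripper": 0.3},
    {"slide": [0,0.0008,-0.0006],"yaw": 0,"gripper": 0.3},
  ],
)

```text
time_s: 13.88
ee_pos: [0.5416, 0.1508, 0.1404]
eef_rot: [3.141, -0.0, 1.296]
force: [0.8, 3.5, 1.2]
grip_width: 0.0412
```

```bash
python3 - <<'E'
from h import *
o=readout.get_obs(); print(o['ee_pos'],o['force'],o['moment'])
E
```

```text
[0.5416476  0.15083128 0.14036027] [0.77644694 3.46521611 1.15234992] [ 0.62847742 -0.14724525  0.01805841]
```

Request:
arm_command(
  increments=[
    {"slide": [0,0.0004,-0.0003],"yaw": 0,"gripper": 0.3},
    {"slide": [0,0.0004,-0.0006],"yaw": 0,"gripper": 0.3},
    {"slide": [0,0.0004,-0.0006],"yaw": 0,"gripper": 0.3},
  ],
)

```text
time_s: 14.25
ee_pos: [0.5417, 0.1512, 0.14]
eef_rot: [3.141, -0.0, 1.296]
force: [0.1, 2.1, 5.4]
grip_width: 0.0417
```

Request:
arm_command(
  increments=[
    {"slide": [0,0,-0.0004],"yaw": 0,"gripper": 0.3},
    {"slide": [0,0,-0.0008],"yaw": 0,"gripper": 0.3},
    {"slide": [0,0,-0.0008],"yaw": 0,"gripper": 0.3},
  ],
)

```text
time_s: 14.62
ee_pos: [0.5418, 0.1512, 0.14]
eef_rot: [3.14, -0.0, 1.296]
force: [-2.6, 1.7, 11.9]
grip_width: 0.0413
```

Solid stop at TCP z = 0.140, exactly the nominal home height, at about 19 N total. Easing off the push, then releasing.

Request:
arm_command(
  increments=[
    {"slide": [0,0,0.0007],"yaw": 0,"gripper": 0.3},
    {"slide": [0,0,0.0007],"yaw": 0,"gripper": 0.3},
  ],
  grip_force=8,
)

```text
time_s: 14.88
ee_pos: [0.5417, 0.1512, 0.1399]
eef_rot: [3.141, -0.0, 1.296]
force: [-0.0, 0.8, 6.5]
grip_width: 0.042
```

Request:
arm_command(
  increments=[
    {"slide": [0,0,0.0007],"yaw": 0,"gripper": 0.5},
    {"slide": [0,0,0.0007],"yaw": 0,"gripper": 0.55},
    {"slide": [0,0,0.0007],"yaw": 0,"gripper": 0.6},
    {"slide": [0,0,0.0007],"yaw": 0,"gripper": 0.6},
  ],
  grip_force=8,
)

```text
time_s: 15.38
ee_pos: [0.5414, 0.1512, 0.14]
eef_rot: [-3.141, 0.0, 1.296]
force: [-0.2, 0.7, 0.3]
grip_width: 0.0567
```

```bash
python3 - <<'E'
from h import *
o=readout.get_obs(); print(o['ee_pos'],o['force'],o['moment'],o['qpos'],o['grip_width'])
s=snap('side','s4');t=snap('top','t4');w=snap('wrist','w5')
def cr(c,x,y,w,h): return cv2.resize(c['color'][y:y+h,x:x+w,::-1],(400,300),interpolation=cv2.INTER_CUBIC)
cv2.imwrite('pics/s4z.png',np.hstack([cr(s,240,240,120,90),cr(w,200,120,240,180)]))
for z in (102,122,171.5): print(z,((proj(w,[[.5414,.15,z/1e3]])-[200,120])/.6+[400,0]).round(0),((proj(s,[[.5414,.15,z/1e3]])-[240,240])/.3).round(0))
E
```

```text
[0.54141426 0.15121089 0.1399535 ] [-0.19492858  0.66646495  0.2700285 ] [-0.04752342 -0.02146483 -0.00743852] [ 2.07221599e-01  3.87568213e-01  1.56167950e+00 -6.19130104e-05
  1.19272075e+00  4.82258724e-01] 0.0566765133038039
102 [[600. 233.]] [[160. 191.]]
122 [[600. 255.]] [[158. 160.]]
171.5 [[601. 334.]] [[156.  79.]]
```

View pics/s4z.png

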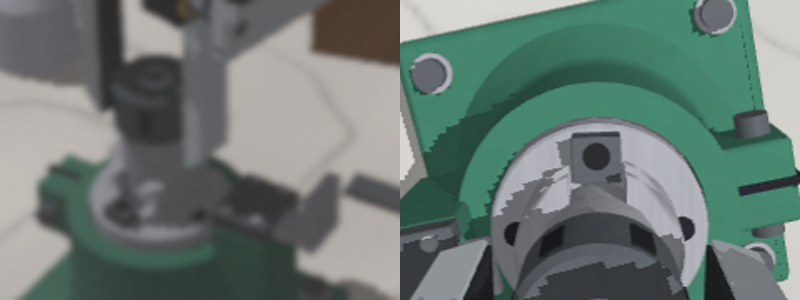

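The holder looks seated, with the dog inside the slot, and the released tool reads about 0 N. Raising, and working out the bolt direction.

Request:
arm_command(
  increments=[
    {"slide": [0,0,0.01],"yaw": 0,"gripper": 0.65},
    {"slide": [0,0,0.03],"yaw": 0,"gripper": 0.65},
    {"slide": [0,0,0.06],"yaw": 0,"gripper": 0.65},
    {"slide": [0,0,0.08],"yaw": 0,"gripper": 0.65},
    {"slide": [0,0,0.08],"yaw": 0,"gripper": 0.65},
  ],
)

```text
time_s: 16.15
ee_pos: [0.5421, 0.1514, 0.2219]
eef_rot: [3.139, -0.001, 1.296]
force: [-0.5, -0.7, 0.2]
grip_width: 0.0609
```

```bash
python3 - <<'E'
from h import *
o=readout.get_obs(); print(o['ee_pos'],o['eef_rot'])
c=load('w2'); n=np.array([.5414,.15])
S=plane(c,[[175.5,74],[200,69.5],[186.5,120],[211,113.5]],.1195)[:,:2]; print(S.round(4).tolist())
for a,b in((0,1),(2,3)): d=S[b]-S[a]; print('screw x-axis yaw',np.arctan2(d[1],d[0]))
v=n-S.mean(0); print('guide->nose',np.linalg.norm(v),np.arctan2(v[1],v[0]))
# base edges by contour in w2
hsv=cv2.cvtColor(c['color'],cv2.COLOR_RGB2HSV); m=cv2.inRange(hsv,(60,80,20),(95,255,255))
cn=max(cv2.findContours(m,0,2)[0],key=cv2.contourArea); q=cv2.approxPolyDP(cv2.convexHull(cn),8,True)[:,0]; P=plane(c,q,.016)[:,:2]
for i in range(len(P)):
    d=P[(i+1)%len(P)]-P[i]; print(q[i],P[i].round(4),np.linalg.norm(d).round(4),np.arctan2(d[1],d[0]).round(3))
print('tab top mid (w2)',plane(c,[[122,100],[132,103]],.1435)[:,:2].round(4).tolist())
w=snap('wrist','w6'); t=snap('top','t5'); s=snap('side','s5')
def cr(c,x,y,w,h): return cv2.resize(c['color'][y:y+h,x:x+w,::-1],(400,300),interpolation=cv2.INTER_CUBIC)
cv2.imwrite('pics/x5.png',np.vstack([np.hstack([cr(s,240,240,120,90),cr(t,130,230,120,90)]),np.hstack([cr(w,150,80,320,240),cr(c,90,50,160,120)])]))
E
```

```text
[0.54205129 0.15139484 0.2219145 ] [ 3.13875750e+00 -1.43990626e-03  1.29582926e+00]
[[0.4779, 0.1684], [0.4938, 0.167], [0.4756, 0.1398], [0.4922, 0.1396]]
screw x-axis yaw -0.09047361326081522
screw x-axis yaw -0.01103502234492664
guide->nose 0.056643251631339195 -0.06538897802297478
[364   0] [0.6183 0.201 ] 0.1238 -1.649
[385 149] [0.6086 0.0775] 0.1441 3.075
[228 179] [0.4648 0.0872] 0.0563 1.772
[197 122] [0.4535 0.1424] 0.0825 1.321
[190  21] [0.4739 0.2223] 0.0806 -0.058
[284   0] [0.5544 0.2177] 0.0661 -0.255
tab top mid (w2) [[0.4494, 0.1589], [0.4546, 0.1558]]
```

View pics/x5.png

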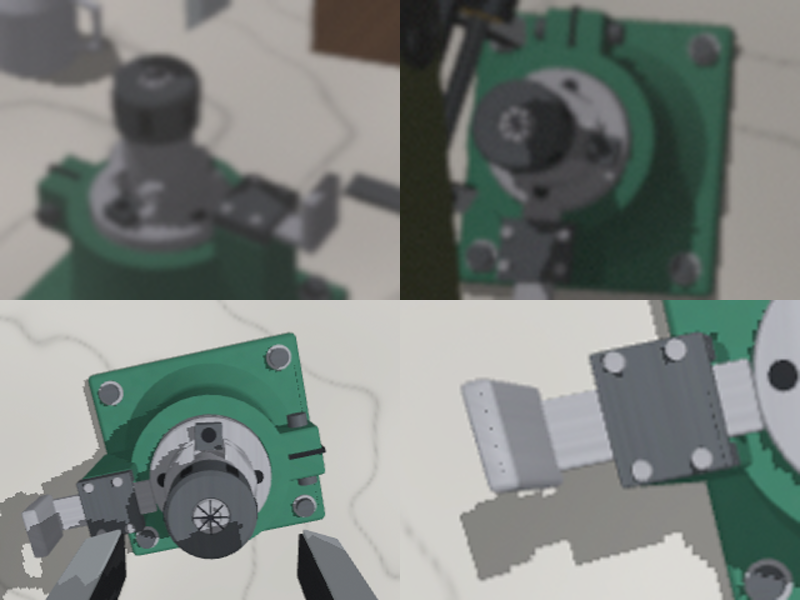

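Picture: the holder stands upright in the nose. The tab, at crop (480,437), is about 94 mm from the axis, and the stand's yaw is -0.063 rad (base edges, screws and guide agree). Closing the gripper and going to the tab's outer side.

Request:
arm_command(
  increments=[
    {"slide": [-0.04,0.007,0],"yaw": 0.1,"gripper": 0.4},
    {"slide": [-0.09,0.007,0],"yaw": 0.212,"gripper": 0},
    {"slide": [-0.13,0.007,0],"yaw": 0.212,"gripper": 0},
    {"slide": [-0.13,0.007,-0.02],"yaw": 0.212,"gripper": 0},
    {"slide": [-0.13,0.007,-0.05],"yaw": 0.212,"gripper": 0},
    {"slide": [-0.13,0.007,-0.08],"yaw": 0.212,"gripper": 0},
    {"slide": [-0.13,0.007,-0.096],"yaw": 0.212,"gripper": 0},
    {"slide": [-0.13,0.007,-0.096],"yaw": 0.212,"gripper": 0},
  ],
  grip_force=30,
)

```text
time_s: 17.3
ee_pos: [0.4106, 0.158, 0.1227]
eef_rot: [-3.139, 0.001, 1.508]
force: [-0.2, 0.3, 0.9]
grip_width: 0.0006
```

```bash
python3 - <<'E'
from h import *
o=readout.get_obs(); print(o['ee_pos'],o['eef_rot'],o['force'],o['grip_width'])
print('nut top',tri(load('t5'),[[164.2,267.8]],load('s5'),[[286.5,261.9]]).round(4))
E
```

```text
[0.41060851 0.15799498 0.12274928] [-3.13852104e+00  1.11441684e-03  1.50773154e+00] [-0.19239541  0.27382627  0.86808885] 0.0005635241227381946
nut top [[0.5411 0.1499 0.1749 0.001 ]]
```

Request:
arm_command(
  increments=[
    {"slide": [0.005,-0.0003,0],"yaw": 0,"gripper": 0},
    {"slide": [0.01,-0.0006,0],"yaw": 0,"gripper": 0},
    {"slide": [0.014,-0.0009,0],"yaw": 0,"gripper": 0},
    {"slide": [0.016,-0.001,0],"yaw": 0,"gripper": 0},
    {"slide": [0.018,-0.0011,0],"yaw": 0,"gripper": 0},
    {"slide": [0.02,-0.0013,0],"yaw": 0,"gripper": 0},
  ],
)

```text
time_s: 18.05
ee_pos: [0.4316, 0.157, 0.1242]
eef_rot: [3.142, -0.0, 1.508]
force: [-1.1, -0.6, -0.5]
grip_width: 0.0005
```

Request:
arm_command(
  increments=[
    {"slide": [0.001,-0.0001,0],"yaw": 0,"gripper": 0},
    {"slide": [0.002,-0.0001,0],"yaw": 0,"gripper": 0},
    {"slide": [0.003,-0.0002,0],"yaw": 0,"gripper": 0},
    {"slide": [0.004,-0.0003,0],"yaw": 0,"gripper": 0},
    {"slide": [0.005,-0.0003,0],"yaw": 0,"gripper": 0},
  ],
)

```text
time_s: 18.68
ee_pos: [0.4364, 0.1567, 0.1241]
eef_rot: [-3.141, 0.0, 1.508]
force: [-3.7, 0.4, 1.2]
grip_width: 0.0006
```

Request:
arm_command(
  increments=[
    {"slide": [0.001,-0.0001,0],"yaw": 0,"gripper": 0},
    {"slide": [0.002,-0.0001,0],"yaw": 0,"gripper": 0},
    {"slide": [0.003,-0.0002,0],"yaw": 0,"gripper": 0},
    {"slide": [0.004,-0.0003,0],"yaw": 0,"gripper": 0},
  ],
)

```text
time_s: 19.18
ee_pos: [0.4405, 0.1564, 0.1241]
eef_rot: [-3.142, -0.0, 1.508]
force: [-2.9, 0.4, 1.0]
grip_width: 0.0003
```

Request:
arm_command(
  increments=[
    {"slide": [0.001,-0.0001,0],"yaw": 0,"gripper": 0},
    {"slide": [0.002,-0.0001,0],"yaw": 0,"gripper": 0},
    {"slide": [0.003,-0.0002,0],"yaw": 0,"gripper": 0},
  ],
)

```text
time_s: 19.55
ee_pos: [0.4436, 0.1562, 0.1241]
eef_rot: [3.142, 0.0, 1.508]
force: [-2.6, 0.9, 1.6]
grip_width: 0.0002
```

Request:
arm_command(
  increments=[
    {"slide": [0.001,-0.0001,0],"yaw": 0,"gripper": 0},
    {"slide": [0.002,-0.0001,0],"yaw": 0,"gripper": 0},
    {"slide": [0.002,-0.0001,0],"yaw": 0,"gripper": 0},
  ],
)

```text
time_s: 19.92
ee_pos: [0.4451, 0.1561, 0.1241]
eef_rot: [-3.14, 0.0, 1.508]
force: [-6.3, 0.5, 4.0]
grip_width: 0.0005
```

Request:
arm_command(
  increments=[
    {"slide": [0.001,-0.0001,0],"yaw": 0,"gripper": 0},
    {"slide": [0.0015,-0.0001,0],"yaw": 0,"gripper": 0},
    {"slide": [0.0015,-0.0001,0],"yaw": 0,"gripper": 0},
  ],
)

```text
time_s: 20.3
ee_pos: [0.4452, 0.1561, 0.1241]
eef_rot: [-3.137, 0.001, 1.508]
force: [-19.4, 0.2, 12.4]
grip_width: 0.0007
```

Hard stop at TCP x = 0.4451, which matches the predicted fully-in position (84 mm face distance − 12.5 mm finger = 0.445). Backing off and checking.

Request:
arm_command(
  increments=[
    {"slide": [-0.003,0,0],"yaw": 0,"gripper": 0},
    {"slide": [-0.015,0.001,0],"yaw": 0,"gripper": 0},
    {"slide": [-0.03,0.002,0],"yaw": 0,"gripper": 0},
    {"slide": [-0.03,0.002,0.04],"yaw": 0,"gripper": 0},
    {"slide": [-0.03,0.002,0.09],"yaw": 0,"gripper": 0},
    {"slide": [0.02,-0.09,0.11],"yaw": -0.1,"gripper": 0},
    {"slide": [0.06,-0.13,0.11],"yaw": -0.2,"gripper": 0},
    {"slide": [0.06,-0.13,0.11],"yaw": -0.2,"gripper": 0},
  ],
)

```text
time_s: 21.3
ee_pos: [0.5075, 0.0241, 0.2345]
eef_rot: [3.141, -0.0, 1.305]
force: [-0.1, 0.4, 0.5]
grip_width: 0.0007
```

```bash
python3 - <<'E'
from h import *
o=readout.get_obs(); print(o['time_s'],o['ee_pos'],o['force'])
w=snap('wrist','w7'); t=snap('top','t7'); s=snap('side','s7')
def cr(c,x,y,w,h): return cv2.resize(c['color'][y:y+h,x:x+w,::-1],(400,300),interpolation=cv2.INTER_CUBIC)
u,v=proj(w,[[.5,.153,.12]])[0]; x,y=int(np.clip(u-120,0,400)),int(np.clip(v-90,0,300)); print(x,y)
cv2.imwrite('pics/x7.png',np.vstack([np.hstack([cr(s,240,240,120,90),cr(t,130,230,120,90)]),np.hstack([cr(w,x,y,240,180),cv2.resize(w['color'][:,:,::-1],(400,300))])]))
U=np.array([.998,-.063])
for tr in (.008,.011,.014):
  P=[np.r_[np.array([.5414,.15])-U*(.098-tr)+np.array([.063,.998])*k,.1435] for k in(-.013,.013)]
  print(tr,((proj(w,P)-[x,y])/.6+[0,300]).round(0).tolist(),((proj(s,P)-[240,240])/.3).round(0).tolist())
E
```

```text
21.3 [0.50749329 0.02409048 0.23448295] [-0.11025582  0.37922654  0.51500172]
134 0
0.008 [[67.0, 416.0], [47.0, 339.0]] [[333.0, 172.0], [306.0, 203.0]]
0.011 [[75.0, 414.0], [55.0, 337.0]] [[328.0, 170.0], [300.0, 201.0]]
0.014 [[83.0, 412.0], [63.0, 335.0]] [[322.0, 168.0], [294.0, 199.0]]
```

View pics/x7.png

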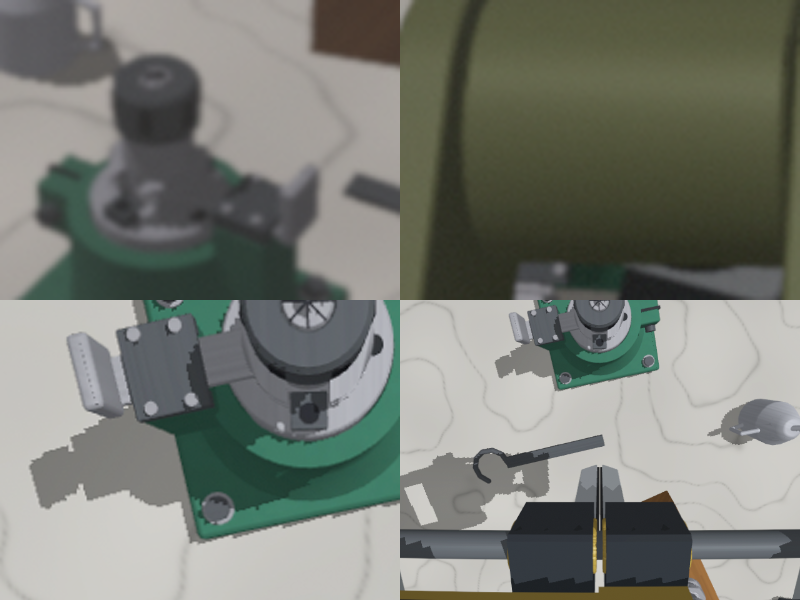

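The tab's outer top corners, at crop (67,336) and (88,413), match the predictions for 14 mm travel, (63,335) and (83,412). So the bolt is fully in over the flange. The spanner and oil can look undisturbed and the arm is clear. Handing in.

```bash
python3 -c "
from station import job; print(job.hand_in())"
```

```text
the job is handed in; nothing more can be done
None
```

The collet holder is seated in the stand with its slots over the dogs, the locking bolt is fully in, and I handed the job in at about 21 s. I lowered it in small steps by feel. The push into the taper peaked at about 19 N, under the 25 N limit.

**Checks that agreed**
- The holder stopped solidly at a tool height of 0.140 m, the home height; standing on the dogs it would have stopped at 0.146 m.
- The pictures show the dogs inside the slots and the holder upright.
- The bolt slid at about 3 N to a hard stop at its calculated full-in position, 14 mm of travel. I pressed to about 19 N at that stop.
- After backing off, the bolt's tab sat where 14 mm of travel puts it. The arm was clear and its force read about zero.
- The spanner and oil can were never touched, and neither were the other two holders; the last picture hardly shows those two.

**Checks that disagreed**
- The holder had swung about 0.07 rad (4°) in the grip on the way over. I corrected this with an offset entry and a light grip, letting the taper straighten it.
- The nut-top height measured from two cameras was 0.175 m, against 0.172 m expected at home. That is halfway to the on-dogs height, so I relied on the stop height and the bolt's full travel instead.

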